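# Draw the sample plate home on its stage and bolt it

## Robot

A 6-joint arm with a two-finger parallel gripper is mounted at the origin on a cart in front of the work surface, level with it; the furniture and walls round the work are solid. World frame = base frame: x ahead of the robot, y to its left, z up, the work surface at z = 0. Lengths are in m, angles in rad, forces in N, time in s.
With the tool pointing down it reaches from about 0.325 to 0.9 m from the base axis. Payload 6.1 kg.
Tool frame: the origin (TCP) lies on the centre line of the jaws, within the pads' length; the fingertips stand 19 mm ahead of it and the grasp point (between the pads) is the TCP; z points along the fingers, y is the line along which they close (so a half turn about z gives the same grasp; the last joint's range is limited). The gripper opens to 85 mm and grips with 20 to 120 N. Pads are 22 mm wide; open, the fingers measure 114 mm over their backs; the gripper's body (76 mm by 85 mm) begins 54 mm behind the grasp point. The pads swing forward as they close: fully open they stand 13 mm farther back than shut.
Start: joints at [1.019, 0.22, 1.526, -0, 1.395, -0.126], TCP at [0.258, 0.569, 0.25] pointing down, gripper open.
Joint ranges: [-2.98, 2.98], [-0.91, 2.08], [0.09, 2.57], [-1.24, 4.39], [0.2, 2.65], [-2.68, 2.68]. Speed limits (rad/s): [2.57, 2.57, 3.01, 3.14, 3.14, 3.14].

## Interface

Orientations are given as a 3x3 rotation matrix whose columns are the frame's x, y, z axes.
In Python, from rig import get_obs, capture, ticket gives the robot as it stands. The module is installed in compiled form; this text tells all that it offers.
- The arm moves only by the shell command python3 -m crank 'ROWS' [OPENING] [FORCE]. ROWS is JSON, a list of rows, each a list of 2 entries, a list of its own where there are three numbers: the shift along the world's x, y, z in m, then the turn, a rotation vector about the world's x, y, z in rad. A call has exactly 10 rows; each row is the pose to reach, as a shift and turn from the pose commanded when the call began; what a row does not reach only later rows make up. A row lasts 1/12 s, in which the tool goes at most 41.7 mm and 7.16 degrees, less where a joint would pass 70% of its speed; a pose out of reach is approached as far as the arm can. A call with a gripper value outside its range is refused whole. OPENING is the closure, from 0 (fully open) to 1 (shut), set as the call begins (- or left out, the last holds). The fingers move at their own pace and stop on an object; FORCE is the grip in N (left out, the last holds). Time passes only in rows, so rows that repeat a pose let the fingers close, or fill a call up. It gives the time, the measured TCP pose, the force, the opening and the grip force at its end, in the units of the state.
- get_obs(): the state, without advancing time (a new reading comes with each control period).
- capture(name): name is "scene" or "side" or "wrist"; returns a dict with "frame" (400x640x3 uint8, blue, green, red), "depth" (400x640 float32, m along the optical axis (not along the pixel's ray), 0 where there is no reading), "fx", "fy", "cx", "cy" (pixels), "camera_from_world" (4x4, takes a point from world to camera coordinates). Camera axes: x right, y down, z forward; pixel columns grow to the right and rows downward; lengths in m; the calibration is good to about 2 mm. A picture is of the moment at which its call begins.
- ticket.job_done(): hands the job in; it is judged then, once.
The state is a dict: "time_s": time; "joints": joint angles; "joint_vel": joint speeds; "joint_torque": joint torques, N m; "tcp_pos": TCP position; "orientation": TCP orientation; "wrist_force": force on the tool from outside, world axes, zero at the start; "torque": the same for the moment, N m; "grip_width": finger opening in m; "grip_force": force on a finger pad.
Only numpy, scipy, OpenCV 4.12 (cv2) and the standard library are available. Lean on these libraries where they do the work, as an engineer would, in place of code of your own. Each camera call takes 0.05 s, during which the arm holds its last target. There are 200 camera calls.

## Task

Press on top of the flat sample plate in the low aluminium stage and draw it along its channel toward you until it is fully home against the front stop, then push the stage's bolt all the way in by its knob so that it locks behind the plate. The plate is delicate: come down on it slowly and lean on it only lightly (about 15 N is plenty, never 25 N), never force the stage or bolt, keep the plate flat in the channel, and leave the dish, loupe and pen alone.

Things in the scene. Friction and masses are not known exactly. Their poses are not given: they have to be found in the camera images.
- stage: Fixed aluminium stage, 164 (x) x 84 mm (y -40..+44), on levelling feet set 3 to 15 mm high. Origin: under the channel's centre, at its underside; x runs from the front stop to the rear wall, z up. Rails, stop and wall end at z = 14 mm, level with the plate's top. Channel: floor z = 6 mm (a bedded deck, sinks 1 mm per 13 N), stop and wall faces at x = -70 and +70, rails at y = -32 and +32 mm.
- stop_face (a point): Middle of the front stop's inner face, at its top edge (stage frame x = -70, y = 0, z = 14 mm): where the plate's front edge must come to rest. A brass spring shoe in the left (+y) rail (x = -19..+19 mm) squeezes the plate against the right rail with about 9 N, so the plate drags 5 to 7 N and stays where it is left.
- plate: Loose grey sample plate with a flat, matte, grippy dark rubber top and a white slide set flush in it, 100 (x) x 64 (y) x 8 mm, 0.1 to 0.2 kg. Origin: centre of its underside; axes as the stage's. Flush, not to be pinched; slippery beneath; pressed with 12 to 18 N it follows a finger, under 9 N it slips. Stage frame: origin at x = +8 to +20 mm at the start, x = -20, y = 0 when home; z = 6 mm.
- bolt_knob (a point): Centre of the top of the bolt's upright dark steel knob, z = 48 mm in the stage frame: a 14 mm cylinder from z = 26 to 48 mm on a 10 mm rubber neck that gives (2.5 N/mm along y), down to the bolt bar (7 mm high, top at z = 14). Stage frame: x = +38, y = +78 mm with the bolt open, y = +52 mm fully in. A bridge (y = 33..42, z to 19 mm) guides the bar; a 6 mm thick tab carries it out to y = +93.
- bolt (a joint): Bolt travel in m: 0 = open, 0.026 = fully in, moving along the stage's -y. About 2 N of friction; stays where it is left. Bar square-ended, at stage x = 32..44 mm, its tip 2 mm outside the plate's side when open; it passes 2 mm behind the rear edge of a plate that is fully home, and otherwise butts against the plate's side.
- dish: Bystander: small glass petri dish, 54 mm across, 17 mm high; origin at the centre of its underside. Stands on the worktop at the stage's right (-y).
- loupe: Bystander: small folding loupe, 27 x 42 x 13 mm; origin at the centre of its underside. Lies on the worktop at the stage's right (-y).
- pen: Bystander: blue pen, 124 mm long (its y, roughly along the world's x), 12 mm thick; origin at its middle, on the worktop. Lies to the left of the stage, beyond the bolt.
Mind the look-alikes: they are no part of the job. There is more than one size of the plate; the job needs the larger.

How it is judged:
By the outcome, as a careful person would: the job done as asked, in the order asked, and still so for the second after the job is handed in, with the robot touching nothing.
It also fails if it takes over 58 s, if anything falls off the work surface, if the arm or the gripper's body presses on something with over 40 N, if the wrist force passes 120 N, or if a joint passes its speed limit or range.

## Working session

There is one attempt and no reset: what is moved stays moved. The work goes in short steps, Python scripts to look and compute and a shell command to move; the robot and the scene stay as the last step left them, time stands still between calls to the robot, and variables do not carry over. Pictures are saved under pics/ and viewed, at most 11 in all, crops included, and the job is handed in when it is done.

```bash
mkdir -p pics
cat > h.py <<'E'
import numpy as np, cv2
from rig import get_obs, capture
def ray(c,u,v):
    T=np.array(c["camera_from_world"]);R=T[:3,:3];t=T[:3,3]
    return -R.T@t, R.T@np.array([(u-c["cx"])/c["fx"],(v-c["cy"])/c["fy"],1])
def onz(c,u,v,z):
    o,d=ray(c,u,v); return o+d*(z-o[2])/d[2]
def bydepth(c,u,v):
    o,d=ray(c,u,v); return o+d*float(c["depth"][int(v),int(u)])
def tri(c1,p1,c2,p2):
    o1,d1=ray(c1,*p1);o2,d2=ray(c2,*p2)
    s=np.linalg.lstsq(np.stack([d1,-d2],1),o2-o1,rcond=None)[0]
    a=o1+d1*s[0];b=o2+d2*s[1];return (a+b)/2,np.linalg.norm(a-b)
def proj(c,p):
    q=np.array(c["camera_from_world"])@np.append(p,1);return c["fx"]*q[0]/q[2]+c["cx"],c["fy"]*q[1]/q[2]+c["cy"]
E
python3 - <<'E'
from h import *
import pickle
for n in("scene","side"):
    c=capture(n);pickle.dump(c,open(n+".pkl","wb"));cv2.imwrite(f"pics/{n}0.png",c["frame"])
    print(n,ray(c,320,200),c["fx"])
print(get_obs())
E
```

```text
scene (array([-0.05438837, -0.33988207,  0.84699357]), array([ 0.568408  ,  0.32154096, -0.75741866])) 440.88750588514336
side (array([ 0.2173932 , -0.69055511,  0.49477494]), array([ 0.36215695,  0.79463429, -0.48742512])) 434.94366365555675
{'time_s': 0.1, 'joints': array([ 1.01893220e+00,  2.21186241e-01,  1.52749962e+00,  1.50375771e-06,
        1.39470949e+00, -1.26099511e-01]), 'joint_vel': array([ 0.00096577, -0.00124863, -0.00264907, -0.00035942,  0.00019042,
       -0.00112402]), 'joint_torque': array([ 1.92423374e-05, -4.98246074e+01, -3.90544260e+01, -1.49726943e-04,
        5.71040116e-03, -7.01497902e-05]), 'tcp_pos': array([0.25786531, 0.56875691, 0.24928292]), 'orientation': array([[-9.10722981e-01,  4.13016653e-01, -9.46369202e-04],
       [ 4.13017674e-01,  9.10721717e-01, -1.53430570e-03],
       [ 2.28185179e-04, -1.78819467e-03, -9.99998375e-01]]), 'wrist_force': array([ 0.05763908, -0.74459246, -0.94468361]), 'torque': array([ 0.00954177, -0.02546978,  0.02586722]), 'grip_force': 0.0, 'grip_width': 0.08565989493731772}
```

View pics/scene0.png

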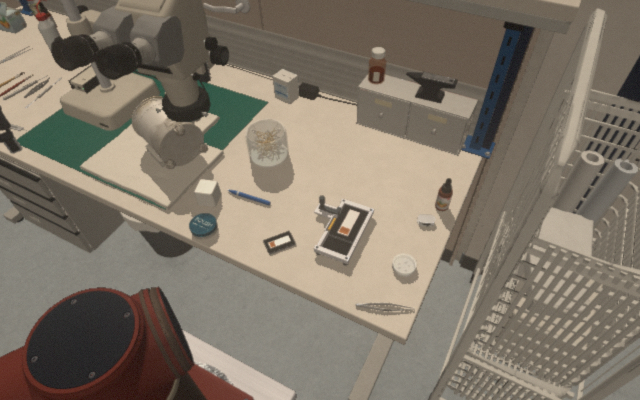

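View pics/side0.png

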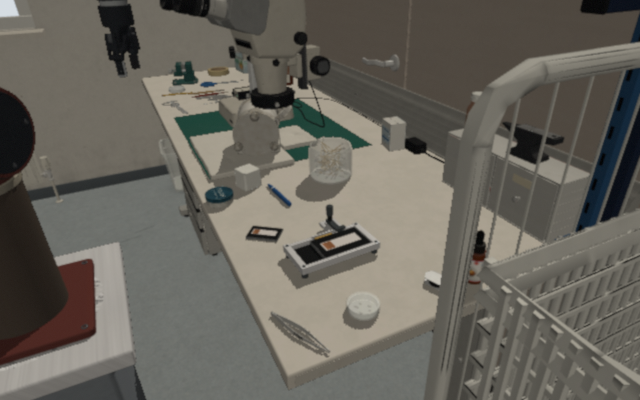

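The scene view shows two candidates for the plate: the one inside the stage at scene (345,230), and a smaller loose slide plate at (280,242). I choose the one in the stage, which is also at side (335,243). The knob is at scene (322,203) and side (330,213), the dish at scene (404,265), the loupe at (427,221) and the pen at (250,198).

Run:
```python
from h import *
import pickle
s=pickle.load(open("scene.pkl","rb"));d=pickle.load(open("side.pkl","rb"))
a=cv2.resize(s["frame"][190:270,300:390],None,fx=7,fy=7,interpolation=2)[:, :]
b=cv2.resize(d["frame"][198:278,280:385],None,fx=7,fy=7,interpolation=2)
a=cv2.resize(s["frame"][190:270,303:383],(400,400),interpolation=2);b=cv2.resize(d["frame"][195:275,280:390][:,:],(400*110//80-150,400) if 0 else (400,291),interpolation=2)
im=np.zeros((400,800,3),np.uint8);im[:,:400]=a;im[:291,400:]=b
cv2.imwrite("pics/crop1.png",im)
```

```text
(no output)
```

View pics/crop1.png

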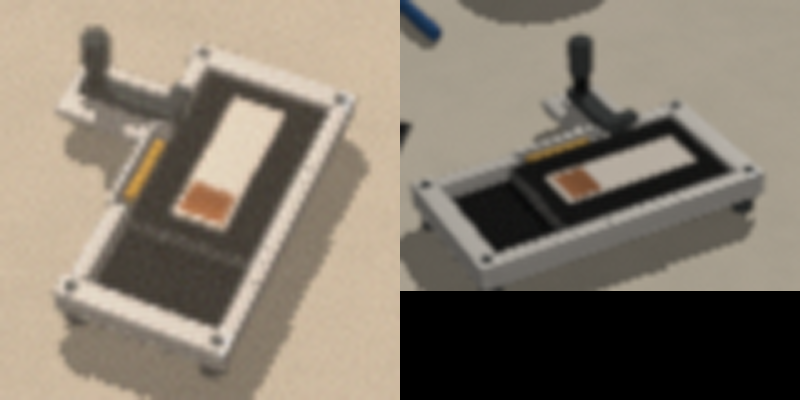

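The crop shows the stage with four corner screws, the plate with its slide at the rear of the channel, the dark channel floor at the front, the brass shoe and the upright knob. I'll triangulate the screws and the knob from both views.

Run:
```python
from h import *
import pickle
s=pickle.load(open("scene.pkl","rb"));d=pickle.load(open("side.pkl","rb"))
S=lambda u,v:(303+u/5-.4,190+v/5-.4); D=lambda u,v:(280+(u-400)*.275-.36,195+v*.275-.36)
P={"RL":((203,52),(676,105)),"RR":((342,98),(749,170)),"FR":((218,340),(486,259)),"FL":((70,287),(426,184)),"knob":((95,34),(580,41)),
"slideFR":((222,228),(570,199)),"slideRL":((238,98),(680,137)),"plateFL":((130,224),(514,178)),"plateFR":((242,262),(560,226))}
X={}
for k,(a,b) in P.items():
    X[k],e=tri(s,S(*a),d,D(*b)); print(k,X[k].round(4),round(e,4),bydepth(s,*S(*a)).round(4))
c=sum(X[k] for k in("RL","RR","FR","FL"))/4
f=(X["RL"]+X["RR"]-X["FL"]-X["FR"])/2; l=(X["RL"]+X["FL"]-X["RR"]-X["FR"])/2
print("c",c,"yaw",np.arctan2(f[1],f[0]),np.arctan2(-l[0],l[1]),np.linalg.norm(f),np.linalg.norm(l))
```

```text
RL [ 0.5915 -0.0404  0.0208] 0.0003 [ 0.5872 -0.0423  0.0261]
RR [ 0.5943 -0.1137  0.0212] 0.0006 [ 0.5919 -0.1146  0.0247]
FR [ 0.4415 -0.1204  0.0218] 0.0004 [ 0.4399 -0.1212  0.0249]
FL [ 0.4384 -0.0478  0.0209] 0.0011 [ 0.435  -0.0496  0.0255]
knob [ 0.5521 -0.0013  0.0534] 0.0013 [ 0.5492 -0.0032  0.0583]
slideFR [ 0.4984 -0.0954  0.022 ] 0.001 [ 0.4973 -0.0958  0.0228]
slideRL [ 0.5775 -0.067   0.0177] 0.0042 [ 0.5691 -0.0699  0.0251]
plateFL [ 0.4861 -0.0537  0.0136] 0.0002 [ 0.4816 -0.0561  0.0207]
plateFR [ 0.4854 -0.1116  0.0206] 0.0002 [ 0.485  -0.1118  0.0215]
c [ 0.51641942 -0.08059116  0.02120495] yaw 0.04631486327627823 0.04113966027756539 0.15311989711613816 0.07300729493457392
```

Run:
```python
from h import *
import pickle
for n in("scene","side"):
    s=pickle.load(open(n+".pkl","rb"))
    T=np.array(s["camera_from_world"]);D=s["depth"];v,u=np.nonzero(D>0);z=D[v,u]
    P=(np.stack([(u-s["cx"])/s["fx"]*z,(v-s["cy"])/s["fy"]*z,z],1)-T[:3,3])@T[:3,:3]
    for y in np.arange(-.15,.7,.05):
        m=(abs(P[:,1]-y)<.025)&(P[:,2]>.1)&(P[:,0]>.2)&(P[:,0]<1)
        if m.sum()>3: print(n,round(y,2),m.sum(),"minx",P[m,0].min().round(3),"zmax",P[m,2].max().round(3))
s=pickle.load(open("scene.pkl","rb"))
for p in((230,191),(270,205),(404,265),(427,221),(206,190),(295,238)): print(p,onz(s,*p,.01).round(3))
```

```text
scene -0.15 1016 minx 0.729 zmax 0.484
scene -0.1 759 minx 0.732 zmax 0.474
scene -0.05 547 minx 0.889 zmax 0.187
scene 0.0 729 minx 0.888 zmax 0.225
scene 0.05 532 minx 0.89 zmax 0.226
scene 0.3 4105 minx 0.359 zmax 0.455
scene 0.35 4006 minx 0.359 zmax 0.455
scene 0.4 4265 minx 0.345 zmax 0.456
scene 0.45 726 minx 0.348 zmax 0.449
scene 0.5 822 minx 0.217 zmax 0.337
scene 0.55 274 minx 0.228 zmax 0.332
scene 0.6 18 minx 0.271 zmax 0.305
side -0.15 1233 minx 0.89 zmax 0.19
side -0.1 668 minx 0.892 zmax 0.19
side -0.05 220 minx 0.901 zmax 0.185
side 0.0 88 minx 0.892 zmax 0.222
side 0.05 316 minx 0.891 zmax 0.223
side 0.3 3775 minx 0.36 zmax 0.425
side 0.35 3408 minx 0.356 zmax 0.422
side 0.4 2015 minx 0.346 zmax 0.42
side 0.45 165 minx 0.451 zmax 0.37
side 0.5 607 minx 0.218 zmax 0.396
side 0.55 1285 minx 0.221 zmax 0.416
side 0.6 363 minx 0.265 zmax 0.401
side 0.65 7 minx 0.298 zmax 0.33
(230, 191) [0.497 0.236 0.01 ]
(270, 205) [0.503 0.119 0.01 ]
(404, 265) [ 0.489 -0.24   0.01 ]
(427, 221) [ 0.63  -0.245  0.01 ]
(206, 190) [0.472 0.293 0.01 ]
(295, 238) [0.444 0.013 0.01 ]
```

```bash
python3 -m crank '[[[-0.03,-0.025,0],[0,0,-0.02]],[[-0.058,-0.055,0],[0,0,-0.04]],[[-0.075,-0.092,0],[0,0,-0.07]],[[-0.088,-0.131,0],[0,0,-0.1]],[[-0.093,-0.172,0],[0,0,-0.14]],[[-0.083,-0.211,0],[0,0,-0.2]],[[-0.065,-0.247,0],[0,0,-0.27]],[[-0.041,-0.28,0],[0,0,-0.34]],[[-0.013,-0.31,0],[0,0,-0.42]],[[0.017,-0.338,0],[0,0,-0.5]]]' 1 20
```

```text
time_s: 0.93
tcp_pos: [0.2752, 0.2295, 0.2503]
orientation: [[-0.599, 0.801, 0.001], [0.801, 0.599, 0.001], [-0.0, 0.001, -1.0]]
wrist_force: [0.6, 1.1, -0.3]
grip_width: 0.0002
grip_force: 0.0
```

```bash
python3 -m crank '[[[0.026,-0.031,0],[0,0,-0.06]],[[0.052,-0.062,0],[0,0,-0.12]],[[0.078,-0.093,0],[0,0,-0.18]],[[0.104,-0.124,0],[0,0,-0.24]],[[0.128,-0.153,-0.01],[0,0,-0.3]],[[0.152,-0.182,-0.03],[0,0,-0.36]],[[0.176,-0.211,-0.05],[0,0,-0.42]],[[0.2,-0.24,-0.07],[0,0,-0.48]],[[0.226,-0.27,-0.08],[0,0,-0.54]],[[0.252,-0.3,-0.09],[0,0,-0.6]]]'
python3 - <<'E'
from h import *
import pickle
o=get_obs();print(o["tcp_pos"],o["joints"],o["wrist_force"])
for n in("scene","side","wrist"):
    c=capture(n);pickle.dump(c,open(n+"2.pkl","wb"))
    if n=="wrist": cv2.imwrite("pics/w2.png",c["frame"]); print(ray(c,320,200))
E
```

```text
time_s: 1.77
tcp_pos: [0.5262, -0.0693, 0.1586]
orientation: [[-0.042, 0.999, -0.002], [0.999, 0.042, 0.001], [0.001, -0.002, -1.0]]
wrist_force: [-0.0, -0.2, 1.6]
grip_width: -0.0
grip_force: 0.0
[ 0.52615709 -0.0693106   0.15856915] [-2.79683488e-01  8.36660330e-02  1.85892365e+00  9.88828304e-05
  1.20152696e+00 -3.21409545e-01] [-0.03416235 -0.24419609  1.61632599]
(array([0.52398366, 0.01139346, 0.28008868]), array([ 0.01291932, -0.33078148, -0.94366992]))
```

View pics/w2.png

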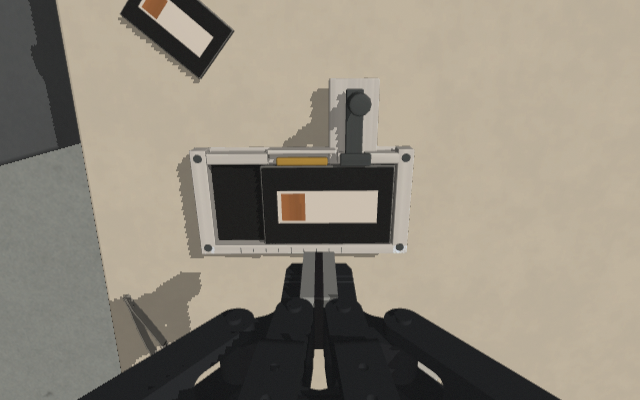

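The wrist view shows the screws at (197,159), (405,157), (208,247) and (400,247). The knob top is at (360,103), the plate spans u from 263 to 394, and the closed fingers are at about (319,275).

Run:
```python
from h import *
import pickle
s,d,w=[pickle.load(open(n,"rb")) for n in("scene.pkl","side.pkl","wrist2.pkl")]
S=lambda u,v:(303+u/5-.4,190+v/5-.4); D=lambda u,v:(280+(u-400)*.275-.36,195+v*.275-.36)
P={"RL":((203,52),(676,105),(405,157)),"RR":((342,98),(749,170),(400,247)),"FR":((218,340),(486,259),(208,247)),"FL":((70,287),(426,184),(197,159)),"knob":((95,34),(580,41),(360,103))}
X={}
for k,(a,b,c) in P.items():
    t,e=tri(w,c,s,S(*a));t2,e2=tri(w,c,d,D(*b));X[k]=onz(w,*c,.053 if k=="knob" else .0215)
    print(k,t.round(4),round(e,4),t2.round(4),round(e2,4),X[k].round(4),bydepth(w,*c).round(4))
K=["RL","RR","FR","FL"];c=sum(X[k] for k in K)/4
f=(X["RL"]+X["RR"]-X["FL"]-X["FR"])/2;l=(X["RL"]+X["FL"]-X["RR"]-X["FR"])/2
th=np.arctan2(f[1],f[0]);print("c",c,th,np.arctan2(-l[0],l[1]),np.linalg.norm(f),np.linalg.norm(l))
R=np.array([[np.cos(th),np.sin(th)],[-np.sin(th),np.cos(th)]])
for n,p in(("knob",X["knob"]),("front",onz(w,262,205,.0215)),("rear",onz(w,394,205,.0215)),("rwall",onz(w,396,205,.0215)),("tip",get_obs()["tcp_pos"])): print(n,(R@(p-c)[:2]*1000).round(1))
print((R.T@[.019,0]+c[:2]),R.T@[.038,.105]+c[:2])
```

```text
RL [ 0.5875 -0.0423  0.0258] 0.0001 [ 0.5891 -0.0432  0.0229] 0.0017 [ 0.5886 -0.0432  0.0215] [ 0.5876 -0.0424  0.0255]
RR [ 0.5921 -0.1147  0.0248] 0.0005 [ 0.5928 -0.1158  0.0229] 0.0002 [ 0.5932 -0.1165  0.0215] [ 0.5924 -0.115   0.0245]
FR [ 0.4401 -0.1212  0.0246] 0.0002 [ 0.4402 -0.1222  0.0233] 0.0009 [ 0.4392 -0.1229  0.0215] [ 0.4402 -0.1213  0.0247]
FL [ 0.4361 -0.0497  0.0243] 0.0012 [ 0.437  -0.0507  0.0238] 0.0016 [ 0.4354 -0.0509  0.0215] [ 0.4363 -0.0502  0.0241]
knob [ 0.5485 -0.0036  0.0592] 0.0 [ 0.5495 -0.0041  0.0548] 0.0013 [ 0.5491 -0.004   0.053 ] [ 0.5484 -0.0036  0.0592]
c [ 0.5141167  -0.08338703  0.0215    ] 0.0456811199618645 0.05740463544601093 0.15375873032784193 0.07279007525239288
knob [38.6 77.7]
front [-31.1  -0.3]
rear [70.5 -0.8]
rwall [72.  -0.8]
tip [12.5 13.2]
[ 0.53309688 -0.08251939] [0.54728221 0.02323871]
```

```bash
python3 -m crank '[[[0.002,-0.004,-0.03],[0,0,0]],[[0.004,-0.008,-0.06],[0,0,0]],[[0.006,-0.012,-0.08],[0,0,0]],[[0.006,-0.012,-0.09],[0,0,0]],[[0.006,-0.012,-0.096],[0,0,0]],[[0.006,-0.012,-0.1],[0,0,0]],[[0.006,-0.012,-0.103],[0,0,0]],[[0.006,-0.012,-0.106],[0,0,0]],[[0.006,-0.012,-0.106],[0,0,0]],[[0.006,-0.012,-0.106],[0,0,0]]]'
python3 - <<'E'
from h import *
print(get_obs()["tcp_pos"],get_obs()["wrist_force"])
c=capture("side");cv2.imwrite("pics/s3.png",cv2.resize(c["frame"][170:290,260:410],(750,600),interpolation=2))
E
```

```text
time_s: 2.75
tcp_pos: [0.5328, -0.0798, 0.0554]
orientation: [[-0.045, 0.999, 0.001], [0.999, 0.045, -0.0], [-0.0, 0.001, -1.0]]
wrist_force: [-0.3, 1.3, 0.4]
grip_width: 0.0002
grip_force: 0.0
[ 0.532785   -0.07981043  0.05540054] [-0.26286882  1.2648805   0.36949009]
```

View pics/s3.png

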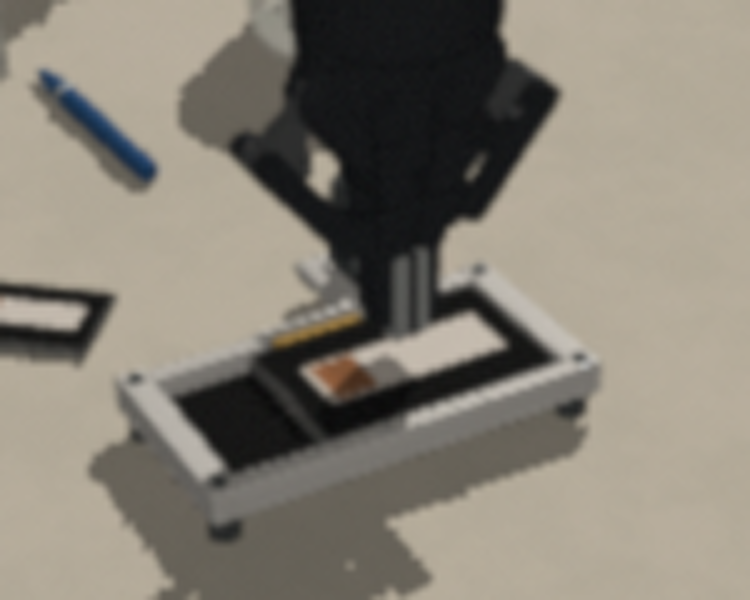

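The tips hover about 12 mm over the plate's slide, and nothing is touching. I'll come down slowly.

```bash
python3 -m crank '[[[0,-0.001,-0.001],[0,0,0]],[[0,-0.001,-0.002],[0,0,0]],[[0,-0.001,-0.003],[0,0,0]],[[0,-0.001,-0.004],[0,0,0]],[[0,-0.001,-0.005],[0,0,0]],[[0,-0.001,-0.006],[0,0,0]],[[0,-0.001,-0.007],[0,0,0]],[[0,-0.001,-0.008],[0,0,0]],[[0,-0.001,-0.0085],[0,0,0]],[[0,-0.001,-0.009],[0,0,0]]]'; python3 -m crank '[[[0,0,-0.0002],[0,0,0]],[[0,0,-0.0004],[0,0,0]],[[0,0,-0.0006],[0,0,0]],[[0,0,-0.0008],[0,0,0]],[[0,0,-0.001],[0,0,0]],[[0,0,-0.0012],[0,0,0]],[[0,0,-0.0014],[0,0,0]],[[0,0,-0.0014],[0,0,0]],[[0,0,-0.0014],[0,0,0]],[[0,0,-0.0014],[0,0,0]]]'
```

```text
time_s: 3.63
tcp_pos: [0.5322, -0.0808, 0.0455]
orientation: [[-0.045, 0.999, -0.0], [0.999, 0.045, 0.0], [0.0, -0.0, -1.0]]
wrist_force: [-0.3, 0.6, 0.0]
grip_width: -0.0003
grip_force: 0.0
time_s: 4.47
tcp_pos: [0.5323, -0.0808, 0.0443]
orientation: [[-0.045, 0.999, 0.0], [0.999, 0.045, -0.0], [-0.0, 0.0, -1.0]]
wrist_force: [-0.9, -0.0, -0.3]
grip_width: 0.0001
grip_force: 0.0
```

```bash
python3 -m crank '[[[0,0,-0.0001],[0,0,0]],[[0,0,-0.0002],[0,0,0]],[[0,0,-0.0003],[0,0,0]],[[0,0,-0.0004],[0,0,0]],[[0,0,-0.0005],[0,0,0]],[[0,0,-0.0006],[0,0,0]],[[0,0,-0.0007],[0,0,0]],[[0,0,-0.0008],[0,0,0]],[[0,0,-0.0008],[0,0,0]],[[0,0,-0.0008],[0,0,0]]]'
```

```text
time_s: 5.3
tcp_pos: [0.5323, -0.0808, 0.0437]
orientation: [[-0.045, 0.999, 0.0], [0.999, 0.045, -0.0], [-0.0, 0.0, -1.0]]
wrist_force: [-1.7, 0.2, 5.0]
grip_width: 0.0002
grip_force: 2.4
```

```bash
python3 -m crank '[[[0,0,-0.0001],[0,0,0]],[[0,0,-0.0002],[0,0,0]],[[0,0,-0.0003],[0,0,0]],[[0,0,-0.0004],[0,0,0]],[[0,0,-0.0005],[0,0,0]],[[0,0,-0.0006],[0,0,0]],[[0,0,-0.0006],[0,0,0]],[[0,0,-0.0006],[0,0,0]],[[0,0,-0.0006],[0,0,0]],[[0,0,-0.0006],[0,0,0]]]'
```

```text
time_s: 6.13
tcp_pos: [0.5324, -0.0809, 0.0436]
orientation: [[-0.045, 0.999, 0.0], [0.999, 0.045, -0.0], [-0.0, 0.0, -1.0]]
wrist_force: [-4.0, 0.6, 9.1]
grip_width: 0.0002
grip_force: 4.7
```

```bash
python3 -m crank '[[[0,0,-0.0001],[0,0,0]],[[0,0,-0.0002],[0,0,0]],[[0,0,-0.0003],[0,0,0]],[[0,0,-0.0004],[0,0,0]],[[0,0,-0.0005],[0,0,0]],[[0,0,-0.0006],[0,0,0]],[[0,0,-0.0007],[0,0,0]],[[0,0,-0.0008],[0,0,0]],[[0,0,-0.0008],[0,0,0]],[[0,0,-0.0008],[0,0,0]]]'
```

```text
time_s: 6.97
tcp_pos: [0.5325, -0.0808, 0.0434]
orientation: [[-0.045, 0.999, -0.0], [0.999, 0.045, -0.0], [-0.0, -0.0, -1.0]]
wrist_force: [-5.3, 2.1, 15.5]
grip_width: 0.0002
grip_force: 7.4
```

```bash
python3 -m crank '[[[-0.001,0,0],[0,0,0]],[[-0.002,-0.0001,0],[0,0,0]],[[-0.003,-0.0001,0],[0,0,0]],[[-0.004,-0.0002,0],[0,0,0]],[[-0.005,-0.0002,0],[0,0,0]],[[-0.006,-0.0003,0],[0,0,0]],[[-0.007,-0.0003,0],[0,0,0]],[[-0.008,-0.0004,0],[0,0,0]],[[-0.009,-0.0004,0],[0,0,0]],[[-0.01,-0.0005,0],[0,0,0]]]'
python3 - <<'E'
from h import *
c=capture("wrist");cv2.imwrite("pics/w4.png",c["frame"][20:400,60:600])
E
```

```text
time_s: 7.8
tcp_pos: [0.5248, -0.082, 0.0436]
orientation: [[-0.045, 0.999, 0.006], [0.999, 0.045, -0.001], [-0.002, 0.006, -1.0]]
wrist_force: [4.2, 0.4, 4.7]
grip_width: -0.0
grip_force: 2.7
```

View pics/w4.png

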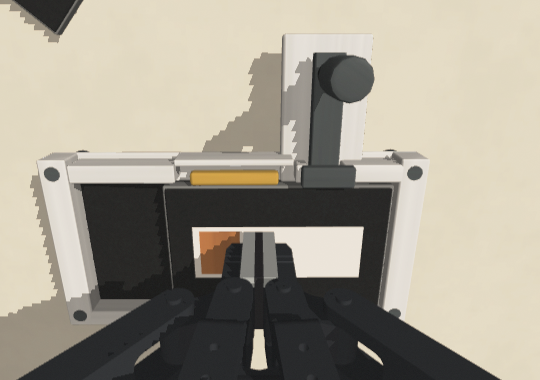

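The plate has barely moved: the load fell to about 5 N as the arm took up the drag, so the finger slipped. I'll bring the load back to about 15 N in this state and draw again.

```bash
python3 -m crank '[[[0,0,-0.0002],[0,0,0]],[[0,0,-0.0004],[0,0,0]],[[0,0,-0.0006],[0,0,0]],[[0,0,-0.0008],[0,0,0]],[[0,0,-0.001],[0,0,0]],[[0,0,-0.0012],[0,0,0]],[[0,0,-0.0013],[0,0,0]],[[0,0,-0.0013],[0,0,0]],[[0,0,-0.0013],[0,0,0]],[[0,0,-0.0013],[0,0,0]]]';python3 -m crank '[[[-0.0005,0,-0.0001],[0,0,0]],[[-0.001,0,-0.0002],[0,0,0]],[[-0.0015,-0.0001,-0.0003],[0,0,0]],[[-0.002,-0.0001,-0.0003],[0,0,0]],[[-0.0025,-0.0001,-0.0003],[0,0,0]],[[-0.003,-0.0001,-0.0003],[0,0,0]],[[-0.0035,-0.0002,-0.0003],[0,0,0]],[[-0.004,-0.0002,-0.0003],[0,0,0]],[[-0.0045,-0.0002,-0.0003],[0,0,0]],[[-0.005,-0.0002,-0.0003],[0,0,0]]]'
```

```text
time_s: 8.68
tcp_pos: [0.5248, -0.0819, 0.0434]
orientation: [[-0.045, 0.999, 0.005], [0.999, 0.045, -0.001], [-0.002, 0.005, -1.0]]
wrist_force: [-0.9, 1.6, 16.8]
grip_width: -0.0
grip_force: 8.2
time_s: 9.52
tcp_pos: [0.5221, -0.0824, 0.0435]
orientation: [[-0.045, 0.999, 0.011], [0.999, 0.045, -0.002], [-0.003, 0.01, -1.0]]
wrist_force: [7.7, 1.8, 8.9]
grip_width: 0.0003
grip_force: 4.5
```

```bash
python3 -m crank '[[[-0.0002,0,-0.0001],[0,0,0]],[[-0.0004,0,-0.0002],[0,0,0]],[[-0.0006,0,-0.0003],[0,0,0]],[[-0.0008,0,-0.0004],[0,0,0]],[[-0.001,0,-0.0005],[0,0,0]],[[-0.0013,-0.0001,-0.0006],[0,0,0]],[[-0.0016,-0.0001,-0.0007],[0,0,0]],[[-0.002,-0.0001,-0.0008],[0,0,0]],[[-0.0025,-0.0001,-0.0009],[0,0,0]],[[-0.003,-0.0001,-0.001],[0,0,0]]]'
```

```text
time_s: 10.35
tcp_pos: [0.5203, -0.0825, 0.0434]
orientation: [[-0.044, 0.999, 0.013], [0.999, 0.045, -0.002], [-0.003, 0.013, -1.0]]
wrist_force: [7.3, 3.0, 12.3]
grip_width: -0.0002
grip_force: 6.3
```

```bash
python3 -m crank '[[[-0.0006,0,-0.0001],[0,0,0]],[[-0.0012,-0.0001,-0.0002],[0,0,0]],[[-0.0018,-0.0001,-0.0003],[0,0,0]],[[-0.0024,-0.0001,-0.0004],[0,0,0]],[[-0.003,-0.0002,-0.0005],[0,0,0]],[[-0.0036,-0.0002,-0.0005],[0,0,0]],[[-0.0042,-0.0002,-0.0005],[0,0,0]],[[-0.0048,-0.0002,-0.0005],[0,0,0]],[[-0.0054,-0.0003,-0.0005],[0,0,0]],[[-0.006,-0.0003,-0.0005],[0,0,0]]]'
cat > edge.py <<'E'
from h import *
import sys
c=capture("wrist"); T=(.5140,-.0823); th=.047
def st(x,y,z): return np.array([T[0]+(x*np.cos(th)-y*np.sin(th))/1e3,T[1]+(x*np.sin(th)+y*np.cos(th))/1e3,z])
g=cv2.cvtColor(c["frame"],6).astype(int)
X=np.arange(-76,80,1.)
for y in (20,25,28):
    r=[]
    for x in X:
        u,v=proj(c,st(x,y,.0245));r.append(g[int(round(v)),int(round(u))] if 0<=v<400 and 0<=u<640 else -1)
    print(y," ".join(map(str,r)))
o=get_obs();print(o["wrist_force"].round(1),o["tcp_pos"].round(4))
E
python3 edge.py
```

```text
time_s: 11.18
tcp_pos: [0.5148, -0.0828, 0.0433]
orientation: [[-0.044, 0.999, 0.014], [0.999, 0.044, -0.002], [-0.003, 0.014, -1.0]]
wrist_force: [9.2, 3.8, 14.8]
grip_width: -0.0002
grip_force: 7.0
20 227 227 225 224 225 227 229 162 164 158 156 38 40 39 41 40 42 42 44 39 40 42 41 39 41 42 41 39 39 44 39 41 43 41 42 30 30 31 65 39 39 38 41 40 40 39 38 40 38 40 39 39 40 40 40 42 39 39 41 41 41 41 40 38 40 40 41 39 42 40 40 42 42 41 41 40 40 41 39 41 40 40 40 44 42 40 41 42 41 43 41 42 40 43 42 41 41 41 42 40 41 43 41 43 41 41 41 42 41 40 41 41 40 42 41 41 41 41 41 44 41 42 42 41 41 41 42 42 41 41 40 41 39 43 41 82 31 32 31 29 30 34 93 93 92 93 135 216 220 223 225 227 228 226 226 224
25 227 227 225 224 225 227 229 160 164 160 157 34 39 40 41 42 40 39 39 40 39 39 39 42 40 39 42 41 39 40 42 41 40 40 40 30 28 31 61 41 41 41 41 37 40 38 40 41 41 41 41 42 39 41 43 41 41 41 40 42 40 39 39 41 41 41 39 41 40 39 43 40 40 42 42 41 42 40 41 42 41 40 43 40 41 40 42 40 44 40 42 40 41 41 40 42 42 40 40 40 40 42 41 40 42 41 41 43 42 41 41 41 41 42 41 41 41 40 43 45 42 42 43 42 40 40 39 41 40 42 42 40 40 40 41 50 55 30 31 29 33 43 92 94 91 94 117 221 220 222 226 227 228 227 225 224
28 227 227 225 224 225 226 230 161 163 159 158 44 41 42 43 39 42 40 42 42 42 41 43 40 41 41 43 40 41 41 39 42 39 40 28 29 31 33 114 39 40 40 39 38 40 39 38 40 41 41 39 40 42 42 42 40 39 40 40 42 41 40 40 41 39 39 42 41 42 39 42 42 41 41 41 40 42 39 39 41 42 42 42 40 40 42 40 42 42 40 41 41 42 41 42 42 42 43 43 40 42 42 42 42 42 43 40 42 44 43 42 41 42 43 41 43 42 44 42 43 42 41 42 41 43 43 40 41 41 41 40 41 41 41 41 65 55 29 30 29 29 47 93 94 92 93 114 221 220 221 225 227 228 226 225 224
[ 7.8  4.1 14.5] [ 0.5147 -0.0828  0.0432]
```

The plate now follows: its front edge is at stage x = -38, having started at about -30. The load is 14.5 N, so I'll keep drawing.

```bash
python3 -m crank '[[[-0.0008,0,0],[0,0,0]],[[-0.0016,0,0],[0,0,0]],[[-0.0024,0,0],[0,0,0]],[[-0.0032,0,0],[0,0,0]],[[-0.004,0,0],[0,0,0]],[[-0.0048,0,0],[0,0,0]],[[-0.0056,-0.0001,0],[0,0,0]],[[-0.0064,-0.0001,0],[0,0,0]],[[-0.0072,-0.0002,0],[0,0,0]],[[-0.008,-0.0002,0],[0,0,0]]]'
```

```text
time_s: 12.07
tcp_pos: [0.5067, -0.0831, 0.0432]
orientation: [[-0.044, 0.999, 0.014], [0.999, 0.045, -0.002], [-0.003, 0.014, -1.0]]
wrist_force: [8.9, 2.7, 13.5]
grip_width: 0.0
grip_force: 7.0
```

```bash
python3 -m crank '[[[-0.001,0,0],[0,0,0]],[[-0.002,-0.0001,0],[0,0,0]],[[-0.003,-0.0001,0],[0,0,0]],[[-0.004,-0.0002,0],[0,0,0]],[[-0.005,-0.0002,0],[0,0,0]],[[-0.006,-0.0003,-0.0001],[0,0,0]],[[-0.007,-0.0003,-0.0001],[0,0,0]],[[-0.008,-0.0004,-0.0001],[0,0,0]],[[-0.009,-0.0004,-0.0001],[0,0,0]],[[-0.01,-0.0004,-0.0001],[0,0,0]]]';python3 edge.py | cut -c1-230
```

```text
time_s: 12.9
tcp_pos: [0.4968, -0.0836, 0.0431]
orientation: [[-0.044, 0.999, 0.014], [0.999, 0.044, -0.003], [-0.003, 0.014, -1.0]]
wrist_force: [8.8, 3.2, 13.6]
grip_width: -0.0001
grip_force: 7.1
20 229 229 227 227 227 229 228 164 163 159 83 42 42 43 41 42 30 33 33 32 93 42 42 39 41 40 42 40 40 42 42 40 39 40 41 41 38 42 42 41 42 41 42 42 43 43 41 41 40 41 41 42 40 42 42 40 41 42 41 40 42 43 41 42 41 45 41 41 42 42 44 44 4
25 230 229 228 226 227 227 210 163 167 159 36 41 41 42 40 40 31 32 30 30 75 41 42 40 40 40 40 41 42 40 39 41 42 42 41 42 42 41 41 41 43 43 42 42 41 42 40 41 41 42 41 41 42 40 40 42 45 43 41 42 40 43 42 41 45 39 41 40 41 43 42 41 4
28 230 228 228 226 227 229 218 164 162 158 48 42 44 44 41 43 42 32 32 35 84 39 42 40 39 40 40 41 38 41 41 39 41 41 41 41 43 43 41 41 41 43 42 42 42 41 41 42 44 42 42 39 41 42 42 41 44 42 41 40 43 41 42 43 42 41 41 42 42 42 44 42 4
[ 8.2  3.6 14.9] [ 0.4966 -0.0836  0.0431]
```

```bash
python3 -m crank '[[[-0.001,0,0],[0,0,0]],[[-0.002,0,0],[0,0,0]],[[-0.003,-0.0001,0],[0,0,0]],[[-0.004,-0.0002,0],[0,0,0]],[[-0.005,-0.0002,0],[0,0,0]],[[-0.006,-0.0003,0],[0,0,0]],[[-0.007,-0.0003,0],[0,0,0]],[[-0.008,-0.0004,0],[0,0,0]],[[-0.009,-0.0004,0],[0,0,0]],[[-0.01,-0.0004,0],[0,0,0]]]';python3 -m crank '[[[-0.0005,0,0],[0,0,0]],[[-0.001,0,0],[0,0,0]],[[-0.0015,0,0],[0,0,0]],[[-0.002,-0.0001,0],[0,0,0]],[[-0.0025,-0.0001,0],[0,0,0]],[[-0.003,-0.0001,0],[0,0,0]],[[-0.003,-0.0001,0],[0,0,0]],[[-0.003,-0.0001,0],[0,0,0]],[[-0.003,-0.0001,0],[0,0,0]],[[-0.003,-0.0001,0],[0,0,0]]]';python3 edge.py | cut -c1-100
```

```text
time_s: 13.78
tcp_pos: [0.4867, -0.0841, 0.043]
orientation: [[-0.044, 0.999, 0.014], [0.999, 0.044, -0.003], [-0.003, 0.014, -1.0]]
wrist_force: [8.2, 2.3, 14.2]
grip_width: 0.0001
grip_force: 7.0
time_s: 14.62
tcp_pos: [0.4838, -0.0843, 0.0429]
orientation: [[-0.044, 0.999, 0.014], [0.999, 0.044, -0.003], [-0.003, 0.014, -1.0]]
wrist_force: [9.8, 3.0, 13.4]
grip_width: 0.0
grip_force: 6.7
20 229 228 227 226 227 228 230 103 36 40 42 40 41 40 40 41 38 40 40 40 39 42 42 41 42 39 39 42 41 41
25 229 229 227 226 226 228 229 100 35 41 40 41 40 39 39 41 42 42 41 41 41 40 41 43 42 42 41 42 42 41
28 229 228 227 226 227 227 192 94 35 39 41 42 40 41 40 39 40 42 42 41 41 42 42 42 44 41 40 40 44 43 
[ 9.   3.5 13.7] [ 0.4838 -0.0843  0.043 ]
```

```bash
python3 -m crank '[[[-0.0003,0,0],[0,0,0]],[[-0.0006,0,0],[0,0,0]],[[-0.0009,0,0],[0,0,0]],[[-0.0012,0,0],[0,0,0]],[[-0.0015,0,0],[0,0,0]],[[-0.0018,0,0],[0,0,0]],[[-0.002,-0.0001,0],[0,0,0]],[[-0.002,-0.0001,0],[0,0,0]],[[-0.002,-0.0001,0],[0,0,0]],[[-0.002,-0.0001,0],[0,0,0]]]';python3 edge.py | cut -c1-100
```

```text
time_s: 15.5
tcp_pos: [0.4819, -0.0847, 0.0429]
orientation: [[-0.044, 0.999, 0.014], [0.999, 0.044, -0.003], [-0.004, 0.014, -1.0]]
wrist_force: [8.9, 2.0, 12.7]
grip_width: 0.0004
grip_force: 6.3
20 228 227 227 225 226 227 198 91 31 42 40 41 40 40 40 37 39 40 40 40 39 40 41 41 41 42 38 42 43 41 
25 228 227 227 225 226 227 200 102 31 42 41 41 41 41 40 40 40 41 41 41 40 40 41 43 41 39 43 42 41 41
28 228 227 226 225 225 227 226 106 36 40 42 39 39 38 41 40 39 41 42 42 40 42 41 41 41 40 39 41 40 42
[10.2  2.  13.5] [ 0.4819 -0.0847  0.0429]
```

```bash
python3 -m crank '[[[-0.0004,0,-0.0001],[0,0,0]],[[-0.0008,0,-0.0002],[0,0,0]],[[-0.0012,0,-0.0003],[0,0,0]],[[-0.0016,0,-0.0003],[0,0,0]],[[-0.002,-0.0001,-0.0003],[0,0,0]],[[-0.0024,-0.0001,-0.0003],[0,0,0]],[[-0.0028,-0.0001,-0.0003],[0,0,0]],[[-0.003,-0.0001,-0.0003],[0,0,0]],[[-0.003,-0.0001,-0.0003],[0,0,0]],[[-0.003,-0.0001,-0.0003],[0,0,0]]]';python3 - <<'E'
from h import *
c=capture("wrist");cv2.imwrite("pics/w5.png",cv2.resize(c["frame"][150:400,200:600],(800,500),interpolation=2))
E
python3 edge.py
```

```text
time_s: 16.38
tcp_pos: [0.4793, -0.0851, 0.0429]
orientation: [[-0.044, 0.999, 0.015], [0.999, 0.044, -0.004], [-0.004, 0.015, -1.0]]
wrist_force: [10.2, 1.1, 13.0]
grip_width: -0.0001
grip_force: 6.7
20 227 226 225 224 224 225 186 96 32 41 38 40 40 40 39 39 39 40 39 39 40 41 41 41 41 40 39 39 41 40 41 40 41 39 40 39 41 39 40 38 42 42 41 40 40 40 39 40 39 42 40 41 42 40 42 39 43 39 43 41 40 42 42 40 43 41 41 42 40 42 42 43 41 43 45 40 44 42 40 41 42 40 43 40 39 42 42 40 42 41 42 41 39 40 42 42 43 41 41 41 39 40 40 39 39 63 40 40 39 40 40 43 40 40 40 42 42 41 39 40 41 40 43 43 42 39 42 41 41 40 41 39 41 41 31 30 28 30 32 35 93 93 93 91 93 92 126 221 220 221 223 226 227 226 224 223
25 227 226 225 223 224 225 200 90 40 41 39 40 39 39 37 39 40 39 39 39 41 38 40 42 41 40 40 41 41 39 40 41 39 42 39 40 39 41 41 42 41 40 41 42 41 40 42 40 42 41 41 40 42 41 41 40 40 41 42 41 39 40 39 40 42 39 40 39 41 38 40 40 42 42 43 44 43 41 43 42 40 39 39 41 40 41 41 41 42 42 41 43 41 40 40 39 40 39 40 40 40 39 42 39 46 107 40 43 41 41 40 40 40 39 41 41 39 44 40 38 42 42 40 39 40 39 39 38 40 42 41 42 41 40 29 31 30 31 29 59 94 95 92 92 92 92 134 210 219 222 223 226 227 226 225 223
28 227 226 225 224 224 226 225 103 35 39 39 40 38 41 40 38 40 39 41 40 39 42 41 42 41 39 40 39 40 40 40 41 40 41 41 41 42 41 40 42 42 39 40 42 41 40 41 41 40 40 39 42 40 40 40 42 40 42 41 41 41 42 41 44 43 43 42 42 41 41 40 42 43 44 42 41 42 41 42 43 41 40 42 43 41 41 43 42 41 41 43 41 42 41 43 40 41 41 39 41 40 41 40 40 47 106 30 30 33 30 30 28 32 41 40 41 41 41 40 43 45 40 43 40 40 43 41 39 41 40 39 39 43 32 28 31 29 31 30 45 93 94 92 91 92 91 118 217 219 221 224 226 227 225 225 223
[ 9.7  1.4 13.3] [ 0.4793 -0.0851  0.0429]
```

View pics/w5.png

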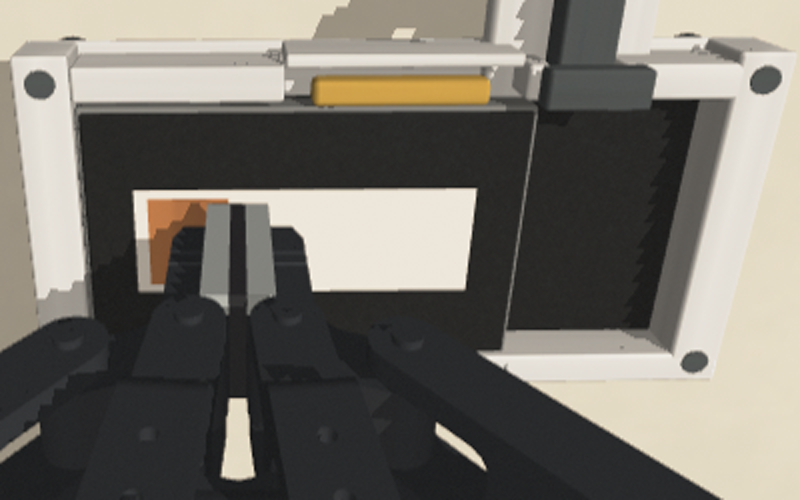

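The plate is home: its front edge is flush against the stop and its rear edge is at stage x of about 29, ahead of the bolt bar. I'll lift off.

```bash
python3 -m crank '[[[0,0,0.001],[0,0,0]],[[0,0,0.002],[0,0,0]],[[0,0,0.004],[0,0,0]],[[0,0,0.008],[0,0,0]],[[0,0,0.015],[0,0,0]],[[0,0,0.025],[0,0,0]],[[0,0,0.035],[0,0,0]],[[0,0,0.045],[0,0,0]],[[0,0,0.055],[0,0,0]],[[0,0,0.065],[0,0,0]]]';  python3 -m crank '[[[0.01,0.005,0],[0,0,0]],[[0.025,0.02,0],[0,0,0]],[[0.04,0.045,0],[0,0,0]],[[0.055,0.07,0],[0,0,0]],[[0.065,0.09,0],[0,0,0]],[[0.07,0.105,0],[0,0,0]],[[0.07,0.11,0],[0,0,0]],[[0.07,0.11,0],[0,0,0]],[[0.07,0.11,0],[0,0,0]],[[0.07,0.11,0],[0,0,0]]]'; python3 edge.py
```

```text
time_s: 17.32
tcp_pos: [0.4725, -0.0833, 0.1049]
orientation: [[-0.045, 0.999, 0.001], [0.999, 0.045, -0.0], [-0.0, 0.001, -1.0]]
wrist_force: [0.2, 0.0, 0.4]
grip_width: -0.0003
grip_force: 0.0
time_s: 18.15
tcp_pos: [0.542, 0.0261, 0.1034]
orientation: [[-0.044, 0.999, -0.0], [0.999, 0.044, -0.0], [-0.0, -0.0, -1.0]]
wrist_force: [-0.1, 0.0, -1.0]
grip_width: -0.0
grip_force: 0.0
20 109 106 107 106 105 105 93 64 19 20 24 21 21 21 25 26 29 31 28 28 29 29 29 30 28 27 28 29 29 28 29 29 28 29 28 29 29 28 29 30 28 29 29 28 22 26 27 31 27 29 24 24 30 28 29 28 29 25 25 24 21 21 22 23 19 21 21 22 21 19 20 22 28 29 27 28 28 30 28 30 29 28 30 29 29 29 27 29 28 29 30 27 29 28 29 29 31 29 29 29 28 33 29 25 19 20 26 25 25 24 24 24 19 22 20 18 21 28 29 23 21 22 21 21 22 23 22 20 22 20 22 19 22 21 18 22 23 21 20 19 23 27 27 29 31 27 28 29 28 29 29 29 25 20 21 21
25 109 108 107 106 106 106 94 64 18 21 19 21 20 20 22 20 21 22 21 20 22 22 27 28 31 28 29 29 29 29 30 29 29 28 28 30 28 29 31 29 30 29 29 28 29 28 29 27 26 29 26 29 27 29 27 30 27 33 36 37 37 35 35 33 19 20 19 25 18 20 22 20 21 22 27 30 29 29 29 29 28 25 29 30 29 27 29 29 29 31 28 27 31 29 29 29 30 29 28 28 28 28 30 24 23 21 25 25 25 23 24 23 22 23 19 20 30 29 29 29 29 31 28 28 29 29 28 29 30 30 30 30 29 29 27 30 29 30 29 29 29 28 27 25 20 22 21 21 22 21 20 22 23 19 23 21
28 108 108 107 105 105 106 99 58 37 20 19 22 19 22 21 21 20 22 20 19 22 19 19 18 21 20 25 26 28 29 31 30 26 28 30 29 30 28 29 28 29 28 29 30 31 29 28 26 29 29 28 30 30 29 29 31 29 28 26 29 26 31 34 32 30 22 20 22 20 23 18 20 20 21 20 28 29 30 29 28 30 29 29 29 28 29 30 27 29 29 31 29 29 30 27 31 29 28 30 25 30 31 29 25 20 23 26 24 24 26 23 24 21 23 19 28 26 29 29 28 28 29 29 27 30 28 27 28 30 29 28 29 28 27 32 31 28 29 28 30 30 29 24 22 19 21 21 22 19 23 23 20 23 22 22 24
[ 0.2 -0.5  0.4] [0.542  0.0259 0.1034]
```

```bash
python3 -m crank '[[[0.003,0,-0.01],[0,0,0]],[[0.005,0,-0.02],[0,0,0]],[[0.005,0,-0.03],[0,0,0]],[[0.005,0,-0.036],[0,0,0]],[[0.005,0,-0.04],[0,0,0]],[[0.005,0,-0.043],[0,0,0]],[[0.005,0,-0.043],[0,0,0]],[[0.005,0,-0.043],[0,0,0]],[[0.005,0,-0.043],[0,0,0]],[[0.005,0,-0.043],[0,0,0]]]'
python3 - <<'E'
from h import *
print(get_obs()["tcp_pos"])
a=capture("side")["frame"][170:290,270:390];b=capture("scene")["frame"][180:270,290:380]
cv2.imwrite("pics/k6.png",np.hstack([cv2.resize(a,(400,400),interpolation=2),cv2.resize(b,(400,400),interpolation=2)]))
E
```

```text
time_s: 19.03
tcp_pos: [0.5477, 0.0268, 0.0611]
orientation: [[-0.045, 0.999, 0.001], [0.999, 0.045, -0.0], [-0.0, 0.001, -1.0]]
wrist_force: [0.9, 0.9, 0.4]
grip_width: 0.0003
grip_force: 0.0
[0.54773584 0.02678565 0.06108375]
```

View pics/k6.png

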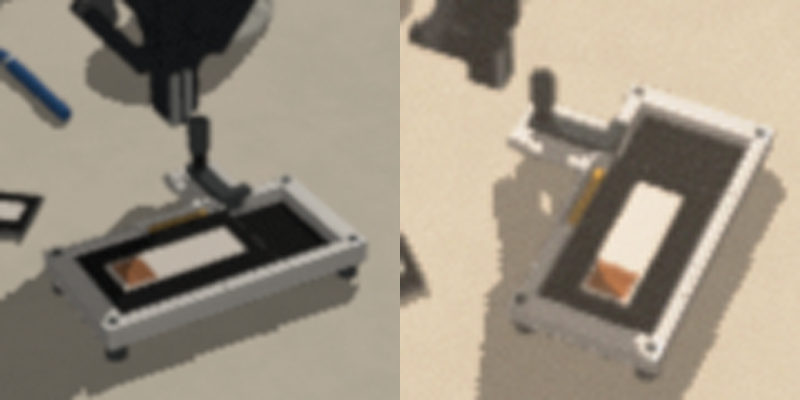

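The plate sits home. The fingertips are just beyond the knob on the +y side, about 10 mm clear of it and overlapping it in height. I'll push along the stage's -y.

```bash
python3 -m crank '[[[0,-0.001,-0.001],[0,0,0]],[[0,-0.002,-0.002],[0,0,0]],[[0,-0.003,-0.002],[0,0,0]],[[0,-0.005,-0.002],[0,0,0]],[[0,-0.007,-0.002],[0,0,0]],[[0,-0.009,-0.002],[0,0,0]],[[0.001,-0.011,-0.002],[0,0,0]],[[0.001,-0.013,-0.002],[0,0,0]],[[0.001,-0.014,-0.002],[0,0,0]],[[0.001,-0.015,-0.002],[0,0,0]]]'; python3 -m crank '[[[0,-0.001,0],[0,0,0]],[[0,-0.002,0],[0,0,0]],[[0,-0.003,0],[0,0,0]],[[0,-0.004,0],[0,0,0]],[[0,-0.005,0],[0,0,0]],[[0,-0.006,0],[0,0,0]],[[0,-0.007,0],[0,0,0]],[[0,-0.008,0],[0,0,0]],[[0,-0.009,0],[0,0,0]],[[0,-0.01,0],[0,0,0]]]'
```

```text
time_s: 19.97
tcp_pos: [0.5485, 0.0119, 0.0586]
orientation: [[-0.045, 0.999, 0.0], [0.999, 0.045, 0.001], [0.001, 0.0, -1.0]]
wrist_force: [0.9, 2.2, -0.2]
grip_width: -0.0002
grip_force: 1.0
time_s: 20.8
tcp_pos: [0.5483, 0.0017, 0.0585]
orientation: [[-0.045, 0.999, -0.0], [0.999, 0.045, 0.0], [0.0, -0.0, -1.0]]
wrist_force: [0.9, 1.7, -0.3]
grip_width: 0.0003
grip_force: 1.0
```

```bash
python3 -m crank '[[[0,-0.001,0],[0,0,0]],[[0,-0.002,0],[0,0,0]],[[0,-0.003,0],[0,0,0]],[[0,-0.004,0],[0,0,0]],[[0,-0.005,0],[0,0,0]],[[0,-0.006,0],[0,0,0]],[[0,-0.007,0],[0,0,0]],[[0,-0.008,0],[0,0,0]],[[0,-0.009,0],[0,0,0]],[[0,-0.009,0],[0,0,0]]]'; python3 -m crank '[[[0,-0.0005,0],[0,0,0]],[[0,-0.001,0],[0,0,0]],[[0,-0.0015,0],[0,0,0]],[[0,-0.002,0],[0,0,0]],[[0,-0.0025,0],[0,0,0]],[[0,-0.003,0],[0,0,0]],[[0,-0.003,0],[0,0,0]],[[0,-0.003,0],[0,0,0]],[[0,-0.003,0],[0,0,0]],[[0,-0.003,0],[0,0,0]]]'
```

```text
time_s: 21.63
tcp_pos: [0.5483, -0.0075, 0.0585]
orientation: [[-0.045, 0.999, -0.0], [0.999, 0.045, -0.0], [-0.0, -0.0, -1.0]]
wrist_force: [1.4, 2.5, -0.1]
grip_width: 0.0001
grip_force: 0.9
time_s: 22.47
tcp_pos: [0.5483, -0.0102, 0.0585]
orientation: [[-0.045, 0.999, -0.0], [0.999, 0.045, -0.0], [-0.0, -0.0, -1.0]]
wrist_force: [0.3, 2.2, 0.1]
grip_width: -0.0
grip_force: 0.9
```

```bash
python3 -m crank '[[[0,-0.0004,0],[0,0,0]],[[0,-0.0008,0],[0,0,0]],[[0,-0.0012,0],[0,0,0]],[[0,-0.0016,0],[0,0,0]],[[0,-0.002,0],[0,0,0]],[[0,-0.0025,0],[0,0,0]],[[0,-0.0025,0],[0,0,0]],[[0,-0.0025,0],[0,0,0]],[[0,-0.0025,0],[0,0,0]],[[0,-0.0025,0],[0,0,0]]]'
python3 - <<'E'
from h import *
a=capture("side")["frame"][170:290,270:390];b=capture("scene")["frame"][180:270,290:380]
cv2.imwrite("pics/k7.png",np.hstack([cv2.resize(a,(400,400),interpolation=2),cv2.resize(b,(400,400),interpolation=2)]))
E
```

```text
time_s: 23.3
tcp_pos: [0.5483, -0.0128, 0.0585]
orientation: [[-0.045, 0.999, -0.0], [0.999, 0.045, -0.0], [-0.0, -0.0, -1.0]]
wrist_force: [1.0, 1.3, -0.1]
grip_width: 0.0
grip_force: 0.9
```

View pics/k7.png

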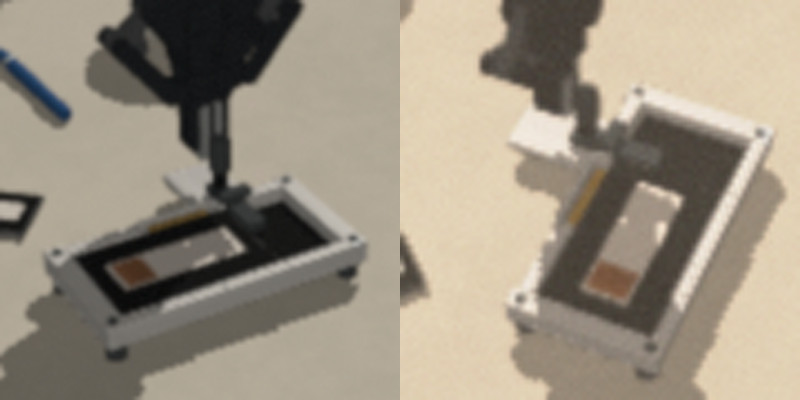

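The bar is passing behind the plate at only about 2 N, so it hasn't reached its end stop. I'll continue until the force rises.

```bash
python3 -m crank '[[[0,-0.0004,0],[0,0,0]],[[0,-0.0008,0],[0,0,0]],[[0,-0.0012,0],[0,0,0]],[[0,-0.0016,0],[0,0,0]],[[0,-0.002,0],[0,0,0]],[[0,-0.0025,0],[0,0,0]],[[0,-0.0025,0],[0,0,0]],[[0,-0.0025,0],[0,0,0]],[[0,-0.0025,0],[0,0,0]],[[0,-0.0025,0],[0,0,0]]]';python3 -m crank '[[[0,-0.0002,0],[0,0,0]],[[0,-0.0004,0],[0,0,0]],[[0,-0.0006,0],[0,0,0]],[[0,-0.0008,0],[0,0,0]],[[0,-0.001,0],[0,0,0]],[[0,-0.0012,0],[0,0,0]],[[0,-0.0014,0],[0,0,0]],[[0,-0.0015,0],[0,0,0]],[[0,-0.0015,0],[0,0,0]],[[0,-0.0015,0],[0,0,0]]]'
```

```text
time_s: 24.23
tcp_pos: [0.5483, -0.0148, 0.0585]
orientation: [[-0.045, 0.999, 0.0], [0.999, 0.045, 0.001], [0.001, 0.0, -1.0]]
wrist_force: [1.2, 5.0, -0.3]
grip_width: 0.0
grip_force: 2.5
time_s: 25.07
tcp_pos: [0.5483, -0.0158, 0.0586]
orientation: [[-0.045, 0.999, 0.0], [0.999, 0.045, 0.001], [0.001, 0.0, -1.0]]
wrist_force: [1.2, 7.5, 0.1]
grip_width: 0.0
grip_force: 3.6
```

The force climbs at about 2.5 N/mm, which is the neck's stiffness, so the bolt is on its end stop. I'll back off and check.

```bash
python3 -m crank '[[[0,0.002,0],[0,0,0]],[[0,0.006,0],[0,0,0]],[[0,0.012,0],[0,0,0]],[[0,0.02,0],[0,0,0]],[[0,0.025,0.01],[0,0,0]],[[0,0.025,0.03],[0,0,0]],[[0,0.025,0.05],[0,0,0]],[[0,0.025,0.07],[0,0,0]],[[0,0.025,0.08],[0,0,0]],[[0,0.025,0.08],[0,0,0]]]'
python3 - <<'E'
from h import *
c=capture("wrist");print(get_obs()["wrist_force"].round(1))
T=(.5140,-.0823); th=.047
def st(x,y,z): return np.array([T[0]+(x*np.cos(th)-y*np.sin(th))/1e3,T[1]+(x*np.sin(th)+y*np.cos(th))/1e3,z])
for n,p in(("knob52",st(38,52,.0585)),("tip8",st(38,8,.0245)),("rear30",st(30,20,.0245)),("front-70",st(-70,0,.0245))): print(n,np.round(proj(c,p)))
cv2.imwrite("pics/w8.png",c["frame"])
E
```

```text
time_s: 25.9
tcp_pos: [0.5504, 0.0083, 0.142]
orientation: [[-0.045, 0.999, 0.006], [0.999, 0.045, -0.001], [-0.001, 0.006, -1.0]]
wrist_force: [0.4, 0.5, 0.2]
grip_width: 0.0002
grip_force: 0.0
[-0.4  0.3 -0.2]
knob52 [314. 268.]
tip8 [315. 295.]
rear30 [305. 282.]
front-70 [179. 304.]
```

View pics/w8.png

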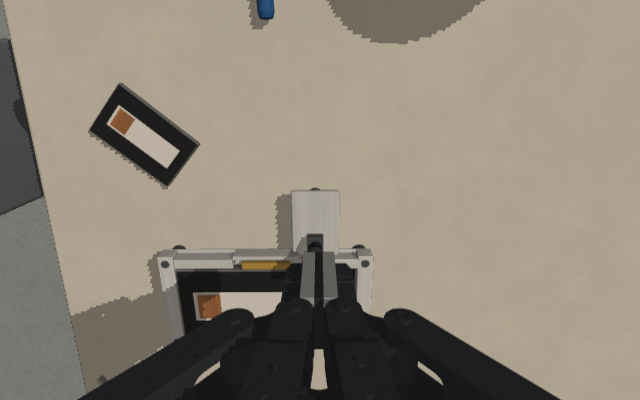

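The wrist view is blocked by the fingers. I'll move back to the first viewing place, at a safe height.

```bash
python3 -m crank '[[[-0.005,-0.02,0.01],[0,0,0]],[[-0.01,-0.04,0.02],[0,0,0]],[[-0.02,-0.06,0.02],[0,0,0]],[[-0.025,-0.08,0.02],[0,0,0]],[[-0.025,-0.09,0.02],[0,0,0]],[[-0.025,-0.09,0.02],[0,0,0]],[[-0.025,-0.09,0.02],[0,0,0]],[[-0.025,-0.09,0.02],[0,0,0]],[[-0.025,-0.09,0.02],[0,0,0]],[[-0.025,-0.09,0.02],[0,0,0]]]'
python3 - <<'E'
from h import *
c=capture("wrist");print(get_obs()["wrist_force"].round(1))
T=(.5140,-.0823); th=.047
def st(x,y,z): return np.array([T[0]+(x*np.cos(th)-y*np.sin(th))/1e3,T[1]+(x*np.sin(th)+y*np.cos(th))/1e3,z])
q=lambda p:(np.array(proj(c,p))-[160,40])*2.5
for n,p in(("knob52",st(38,52,.0585)),("tip8",st(38,8,.0245)),("rear30",st(30,20,.0245)),("front-70",st(-70,0,.0245))): print(n,np.round(q(p)))
cv2.imwrite("pics/w9.png",cv2.resize(c["frame"][40:280,160:480],(800,600),interpolation=2))
E
```

```text
time_s: 26.78
tcp_pos: [0.5234, -0.0808, 0.1583]
orientation: [[-0.046, 0.999, -0.0], [0.999, 0.046, 0.0], [0.0, -0.0, -1.0]]
wrist_force: [-1.2, -0.3, 0.7]
grip_width: -0.0001
grip_force: 0.0
[-0.3 -0.9  0.5]
knob52 [513. 224.]
tip8 [493. 356.]
rear30 [467. 317.]
front-70 [135. 381.]
```

View pics/w9.png

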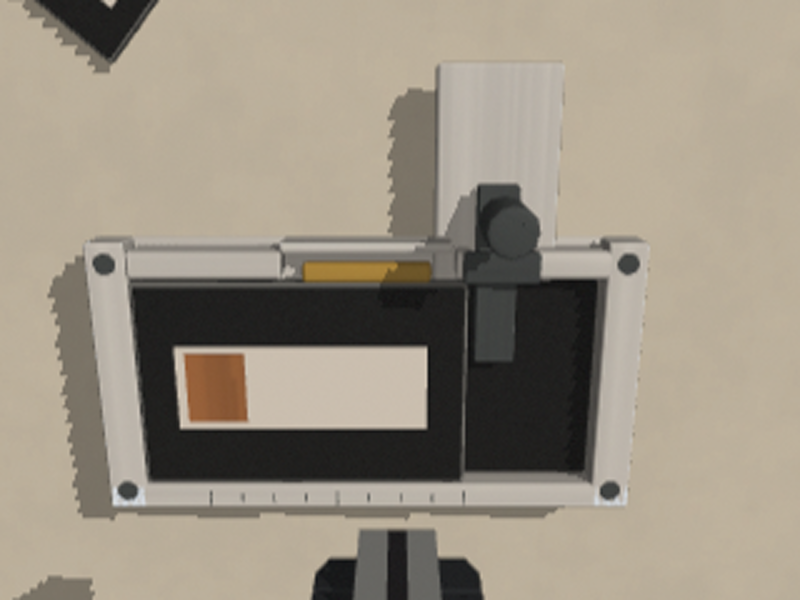

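The plate is flush with the stop. The bar tip is at (493,358) against the expected (493,356), and the knob is at (513,230) against (513,224). The bolt is therefore fully in behind the plate, and the robot is clear.

```bash
python3 -c "
from rig import ticket
print(ticket.job_done())"
```

```text
the job is handed in; nothing more can be done
None
```

The plate is drawn home against the front stop, the bolt is fully in behind it, and the job is handed in at about 27 s on the robot's clock, with the highest load I read on the plate about 17 N.

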